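Turn the washed jar over into its drip stand

TASK

The blue square jar has just been washed and stands mouth up on the worktop: turn it over and stand it upside down in the empty wooden drip stand, mouth fully down on the floor of the square slot, so that it can drain, and let go of it. It is ceramic: never drop it or let it topple over; lay it on its side to take a new hold if you need to. Leave the other things where they are.

Things in the scene. Friction and masses are not known exactly. Their poses are not given: they have to be found in the camera images.
- jar_center (a point): Centre of the blue ceramic jar to be turned over: square, 50 x 50 mm outside, 110 mm tall, one end open, 0.17 to 0.27 kg, loose, 50 mm free all round. The point is half-way up, 55 mm from either end. z points from the closed end to the mouth (up at the start, down when turned over); x, y are square to its sides. Lying on its side, its centre is 25 mm high.
- jar_mouth (a point): Centre of the blue jar's mouth, in the plane of the rim, 55 mm from its centre along z. Walls and bottom are 5 mm thick and stand a firm grip; a white band runs round the jar close to its closed end.
- stand_free_slot (a point): The empty drip stand: a fixed wooden block 96 x 96 mm and 30 mm high with one square slot 56 x 56 mm, 22 mm deep, open at the top, its edge bevelled by 3 mm. The point is the centre of the slot's floor (8 mm above the worktop); z up, x and y square to the slot's sides. A jar resting in it has its centre 55 mm above this point.
- stand_used_slot (a point): The same point of the second, identical stand, which is taken by the white jar. The two stands, one on the left and one on the right, can be either way round; apart from the blue jar, the worktop between them is clear.
- jar_white_center (a point): Centre of a white ceramic jar of the same shape, already upside down in the second stand, its top 118 mm above the worktop. To be left alone.
- mug: Terracotta-coloured mug, 76 mm wide, 85 mm high, loose; origin at the centre of its underside. To be left alone.
- mill: Dark wooden pepper mill, 52 mm wide, 150 mm high, loose; origin at the centre of its underside. To be left alone.
- spice_red: Spice jar with a red cap, 42 mm wide, 95 mm high, loose; origin at the centre of its underside. To be left alone.
- spice_green: Spice jar with a green cap, 42 mm wide, 95 mm high, loose; origin at the centre of its underside. To be left alone.
- bowl: Blue bowl, 104 mm wide, 50 mm high, loose; origin at the centre of its underside. To be left alone.
- spoon: Wooden spoon, 200 mm long, lying loose on the worktop; origin at its middle. To be left alone.
Things that resemble listed ones, but are neither listed nor needed, are in the scene too. Leave any pink or turquoise look-alike of the part that bears stand_free_slot alone.

How it is judged:
By the outcome, as a careful person would: the job done as asked, in the order asked, and still so for the second after the job is handed in, with the robot touching nothing.
It also fails if it takes over 72 s, if anything falls off the work surface, if the arm or the gripper's body presses on something with over 40 N, if the wrist force passes 120 N, or if a joint passes its speed limit or range.

ROBOT

A 6-joint arm with a two-finger parallel gripper is mounted at the origin on the work surface. World frame = base frame: x ahead of the robot, y to its left, z up, the work surface at z = 0. Lengths are in mm, angles in rad, forces in N, time in s.
With the tool pointing down it reaches from about 350 to 975 mm from the base axis. Payload 7.1 kg.
Tool frame: the origin (TCP) lies midway between the tips of the shut fingers; the grasp point (between the pads) lies 19 mm behind it (ctrl.tcp_to_grasp is the distance from the TCP to the grasp point, in mm); z points along the fingers, y is the line along which they close (so a half turn about z gives the same grasp; the last joint's range is limited). The gripper opens to 88 mm and grips with 3 to 60 N. Pads are 20 mm wide; open, the fingers measure 115 mm over their backs; the gripper's body (75 mm by 178 mm) begins 61 mm behind the grasp point.
Start: joints at [-1.329, 0.423, 1.63, -0, 1.089, -0.019], TCP at [161.177, -603.843, 222.675] pointing down, gripper open.
Joint ranges: [-3, 3], [-0.9, 2.11], [0.09, 2.58], [-1.31, 4.45], [0.11, 2.69], [-2.54, 2.54]. Speed limits (rad/s): [2.39, 2.39, 3.01, 3.14, 3.14, 3.14].

INTERFACE

Orientations are given as a rotation vector (axis times angle).
In Python, from workcell import get_obs, cams, ticket, boxes_of, ctrl gives the robot as it stands.
- The arm moves only by the shell command python3 -m creep 'ROWS' [OPENING]. ROWS is JSON, one flat list of numbers, 4 for each row, row after row: the shift along the world's x, y, z in m, then the turn about the world's z in rad. In form: [tx, ty, tz, spin, tx, ty, tz, spin, ...]. A call has 1 to 10 rows; each row is the pose to reach, as a shift and turn from the pose commanded when the call began; what a row does not reach only later rows make up. A row lasts 1/12 s, in which the tool goes at most 41.7 mm and 7.16 degrees, less where a joint would pass 70% of its speed; a pose out of reach is approached as far as the arm can. A call with a gripper value outside its range is refused whole. OPENING is the opening, from 0 (shut) to 1 (fully open), set as the call begins (- or left out, the last holds). The fingers move at their own pace and stop on an object; the grip force is fixed at half the most. Time passes only in rows, so rows that repeat a pose let the fingers close. It gives the time, the measured TCP pose, the force, the opening and the grip force at its end, in the units of the state.
- get_obs(): the state, without advancing time (a new reading comes with each control period).
- cams.get_image(name): name is "side" or "top"; returns (picture, depth): 400x640x3 uint8, red, green, blue; 400x640 float32, mm along the optical axis (not along the pixel's ray), 0 where there is no reading.
- cams.get_calibration(name): a dict with "mtx" (3x3 intrinsics, pixels), "D" ([k1, k2, p1, p2, k3] as OpenCV has them; the pictures are not rectified), "R" (3x3) and "t" (3): a world point X has camera coordinates R X + t. Camera axes: x right, y down, z forward; pixel columns grow to the right and rows downward; lengths in mm; the calibration is good to about 2 mm. A picture is of the moment at which its call begins. get_calibration takes no time and is no camera call.
- ticket.close_job(): hands the job in; it is judged then, once.
Trained networks look in the newest picture that a camera, given by its name, has taken for a name from the list of things; names that differ only in an ending like _2 or _b are one class to them, and where a whole thing is asked for, a point or a joint stands for the part that bears it (a point fixed in the world has none). Each returns a list of dicts, best first, with "score" (0 to 1); they miss things now and then, are a little off and sometimes report something else, mostly with a low value. They report only what shows in the picture. A call takes as long as a camera call. They do not tell look-alikes from the thing itself.
- boxes_of(camera, target): "centre" ([column, row] in pixels, amid what is visible of it).
The state is a dict: "t": time; "qpos": joint angles; "qvel": joint speeds; "joint_torque": joint torques, N m; "ee_pos": TCP position; "orientation": TCP orientation; "ft_force": force on the tool from outside, world axes, zero at the start; "moment": the same for the moment, N m; "width": finger opening in mm; "grasp_force": force on a finger pad.
Only numpy, scipy, OpenCV 4.12 (cv2) and the standard library are available. Lean on these libraries where they do the work, as an engineer would, in place of code of your own. Each camera call takes 0.05 s, during which the arm holds its last target. There are 200 camera calls.

## Working session

There is one attempt and no reset: what is moved stays moved. The work goes in short steps, Python scripts to look and compute and a shell command to move; the robot and the scene stay as the last step left them, time stands still between calls to the robot, and variables do not carry over. Pictures are saved under pics/ and viewed, at most 10 in all, crops included, and the job is handed in when it is done.

```bash
mkdir -p pics; ls
cat > h.py <<'E'
import numpy as np, cv2
from workcell import get_obs, cams, ticket, boxes_of, ctrl
def world(cam, uv, depth):
    c=cams.get_calibration(cam); p=cv2.undistortPoints(np.array([[uv]],float),np.array(c["mtx"]),np.array(c["D"]))[0,0]
    return np.array(c["R"]).T@(np.array([p[0],p[1],1])*depth-np.array(c["t"]))
def cloud(cam, d):
    c=cams.get_calibration(cam); v,u=np.mgrid[0:400,0:640]
    p=cv2.undistortPoints(np.stack([u,v],-1).reshape(-1,1,2).astype(float),np.array(c["mtx"]),np.array(c["D"]))[:,0]
    P=np.c_[p,np.ones(len(p))]*d.reshape(-1,1)-np.array(c["t"])
    return (P@np.array(c["R"])).reshape(400,640,3)
def save(n,im,s=1): cv2.imwrite("pics/"+n,cv2.resize(im[...,::-1],None,fx=s,fy=s))
E
python3 - <<'E'
from h import *
for n in("top","side"):
    im,d=cams.get_image(n); save(n+"0.png",im,1.25); np.save(n+"0.npy",d); np.save(n+"0i.npy",im)
    c=cams.get_calibration(n); print(n,-np.array(c["R"]).T@c["t"], np.round(c["R"],2).tolist())
    P=cloud(n,d)
    for t in("jar_center","stand_free_slot","stand_used_slot","jar_white_center"):
        for b in boxes_of(n,t)[:4]:
            u,v=map(int,b["centre"]); print(t,round(b["score"],2),u,v,P[v,u].round(0))
print(get_obs())
E
```

```text
pics
top [ 434.53205888   61.75494961 1305.72200179] [[-0.01, -1.0, 0.02], [-0.99, 0.0, -0.14], [0.14, -0.02, -0.99]]
stand_free_slot 0.89 190 230 [520. 447.  13.]
stand_free_slot 0.71 232 271 [390. 310.   7.]
stand_free_slot 0.59 241 223 [543. 283.  11.]
stand_used_slot 0.73 418 236 [ 497. -280.   31.]
jar_white_center 0.74 430 228 [ 517. -295.  117.]
jar_white_center 0.46 242 222 [546. 281.   7.]
side [ 283.11633154 -571.8829302   815.24842572] [[0.88, -0.47, -0.01], [-0.34, -0.63, -0.69], [0.31, 0.62, -0.72]]
jar_center 0.86 284 227 [490.   9.  96.]
jar_center 0.44 353 184 [722.  84.  64.]
jar_center 0.25 343 151 [748. 184.  94.]
stand_free_slot 0.83 264 173 [549. 296.   9.]
stand_free_slot 0.69 209 189 [385. 313.   6.]
stand_free_slot 0.61 236 145 [521. 460.  10.]
stand_used_slot 0.87 362 372 [ 489. -340.   28.]
jar_white_center 0.86 364 346 [ 494. -327.  115.]
{'t': 0.5, 'qpos': array([-1.32897850e+00,  4.23139288e-01,  1.62995178e+00, -4.36349064e-06,
        1.08858187e+00, -1.89821748e-02]), 'qvel': array([-3.81456454e-04, -3.42977678e-04, -4.35005439e-04, -1.25992095e-03,
        2.46464302e-05,  1.84232383e-03]), 'joint_torque': array([ 1.14406233e-03, -5.44137383e+01, -2.73814970e+01,  6.44330168e-02,
        1.77133048e-02, -6.17250208e-06]), 'ee_pos': array([ 161.18208336, -603.8117571 ,  222.63013061]), 'orientation': array([-3.11484132e+00, -4.08496512e-01,  2.00551132e-05]), 'ft_force': array([ 0.09404438, -0.7887362 , -0.88148327]), 'moment': array([-0.01506171, -0.06498665,  0.01901469]), 'grasp_force': 0.0, 'width': 87.43856171594632}
```

View pics/top0.png

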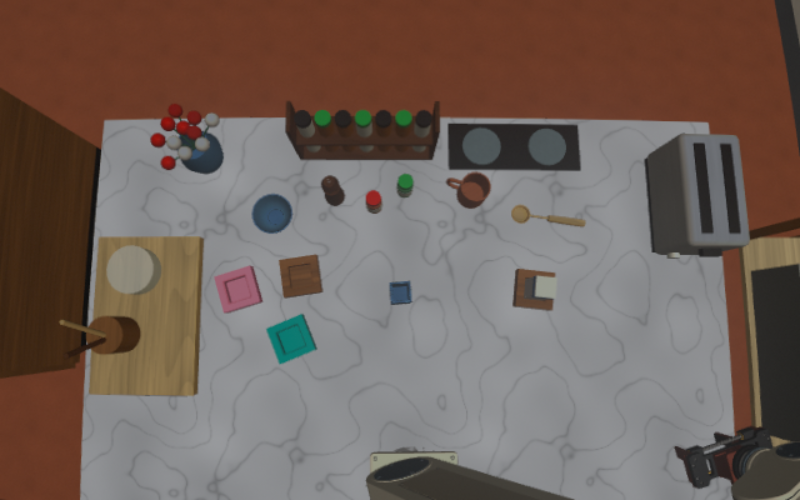

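View pics/side0.png

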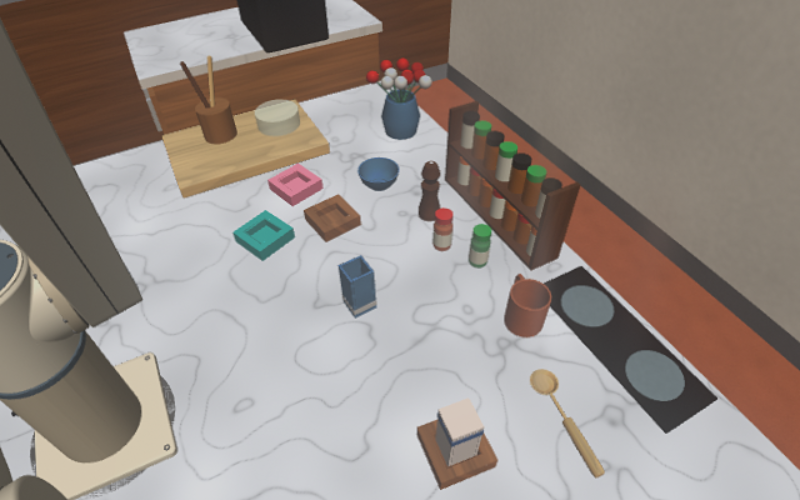

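The top view (1x pixels) shows the blue jar at (320,234) with its white band low and its mouth up. Candidates for the free stand are wood (241,221), pink (191,231) and turquoise (233,271), and I choose the wooden one. The taken stand is at (427,231). For the blue jar, the look-alikes are the bowl (217,170) and the vase (160,122); the square one is it.

Run:
```python
from h import *
for n in("top","side"):
    P=cloud(n,np.load(n+"0.npy"))
    for nm,c,r,z in(("jar",(490,0),60,(80,125)),("stand",(540,285),72,(20,38)),("table",(420,-120),40,(-20,20)),("floor",(543,287),16,(-5,20))):
        m=(np.hypot(P[...,0]-c[0],P[...,1]-c[1])<r)&(P[...,2]>z[0])&(P[...,2]<z[1])
        Q=P[m]; print(n,nm,len(Q),Q.mean(0).round(1),np.percentile(Q[:,2],[5,50,95]).round(1),cv2.minAreaRect(Q[:,:2].astype(np.float32)))
im=np.load("top0i.npy"); a=im[190:260,200:340]
save("crop.png",a,5)
```

```text
top jar 109 [501.5  29.8 107.4] [ 89.1 109.3 113.4] ((502.9133605957031, 32.679988861083984), (47.498443603515625, 50.45893096923828), 89.79084014892578)
top stand 637 [549.6 283.8  30.1] [25.5 30.3 34.4] ((550.1871948242188, 284.3688049316406), (97.15991973876953, 97.7322006225586), 8.2986478805542)
top table 492 [ 420.  -120.1    0.5] [-3.8  0.5  4.8] ((419.9736328125, -120.47569274902344), (77.81603240966797, 76.52356719970703), 89.58930206298828)
top floor 74 [543.  287.    8.2] [ 3.9  8.4 11.9] ((543.3244018554688, 286.4486389160156), (26.43535804748535, 29.078256607055664), 0.4166463613510132)
side jar 459 [500.9  27.6  98.2] [ 82.1  99.6 110. ] ((502.95635986328125, 32.320411682128906), (50.59645080566406, 53.68946075439453), 4.199294090270996)
side stand 629 [548.3 281.6  28. ] [21.7 28.6 31.5] ((549.4014892578125, 284.4363708496094), (98.09693145751953, 103.02193450927734), 9.609753608703613)
side table 893 [ 4.196e+02 -1.209e+02 -4.000e-01] [-3.  -0.3  1.9] ((419.41424560546875, -120.4800796508789), (78.39530944824219, 78.37217712402344), 65.25181579589844)
side floor 50 [544.2 288.4   7.4] [5.3 7.2 9.6] ((544.5545043945312, 290.0661315917969), (26.002269744873047, 24.81607437133789), 8.702165603637695)
```

View pics/crop.png

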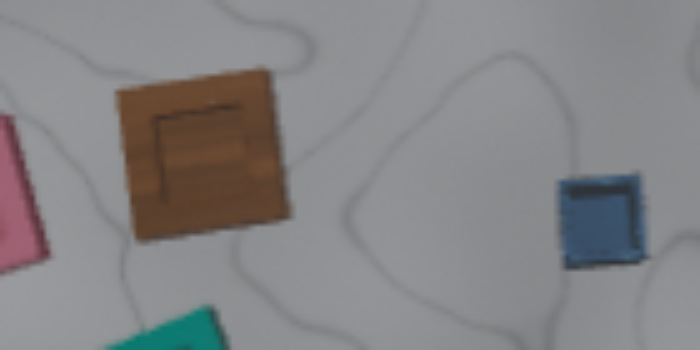

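Everything agrees with the given heights and sizes:
- **Jar:** centre (503, 32.5), rim 110 mm high, yaw about +4°.
- **Free wooden stand:** centre (550, 284), top 30 mm, floor 8 mm, yaw about 8.5°.

The tool can't tilt, so I'll pivot the jar between the pads, using the worktop and then the stand edge. First I go above the jar.

```bash
python3 -m creep '[0.04,0.06,0,0.1,0.342,0.633,0.0,1.38,0.342,0.633,0.0,1.38,0.342,0.633,0.0,1.38,0.342,0.633,0.0,1.38,0.342,0.633,0.0,1.38,0.342,0.633,0.0,1.38,0.342,0.633,0.0,1.38,0.342,0.633,0.0,1.38,0.342,0.633,0.0,1.38]' 1
```

```text
t: 1.33
ee_pos: [361.3, -236.5, 223.0]
orientation: [2.307, 2.131, 0.0]
ft_force: [1.2, -0.4, 0.6]
width: 87.6
grasp_force: 0.0
```

```bash
python3 -m creep '[0.142,0.266,0,0.15,0.142,0.266,0,0.15,0.142,0.266,0,0.15,0.142,0.266,0,0.15,0.142,0.266,0,0.15,0.142,0.266,0,0.15,0.142,0.266,0,0.15,0.142,0.266,0,0.15,0.142,0.266,0,0.15,0.142,0.266,0,0.15]'
python3 - <<'E'
from h import *
for n in("top","side"):
    im,d=cams.get_image(n); save(n+"1.png",im[120:320,200:440] if n=="side" else im[170:300,220:420],3)
print(get_obs()["ee_pos"])
E
```

```text
t: 2.17
ee_pos: [502.2, 27.9, 222.4]
orientation: [-2.146, -2.294, 0.001]
ft_force: [-0.3, -0.3, 0.9]
width: 87.8
grasp_force: 0.0
[501.82383855  26.65912783 222.51749552]
```

View pics/side1.png

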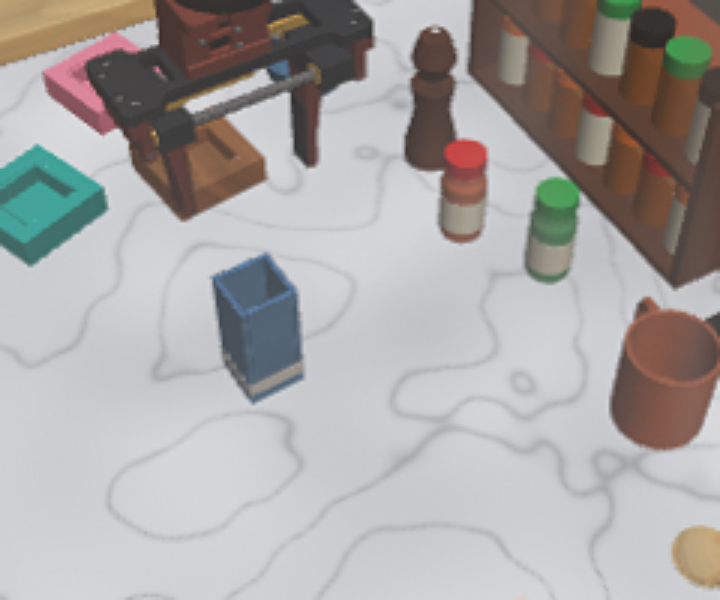

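The gripper is straight above the jar, its fingers straddling it along x. Now down to grip near the rim.

```bash
python3 -m creep '[0.001,0.003,-0.03,0,0.001,0.003,-0.06,0,0.001,0.003,-0.09,0,0.001,0.003,-0.12,0,0.001,0.003,-0.135,0,0.001,0.003,-0.144,0,0.001,0.003,-0.144,0]'
python3 -m creep '[0,0,0,0,0,0,0,0,0,0,0,0,0,0,0,0,0,0,0,0,0,0,0,0,0,0,0,0]' 0
```

```text
t: 2.85
ee_pos: [502.1, 29.4, 77.2]
orientation: [-2.149, -2.289, 0.004]
ft_force: [0.2, -0.2, 0.5]
width: 87.6
grasp_force: 0.0
t: 3.43
ee_pos: [503.8, 30.8, 79.1]
orientation: [2.148, 2.292, 0.001]
ft_force: [-1.0, -0.5, 4.7]
width: 49.9
grasp_force: 29.9
```

```bash
python3 -m creep '[0,0,-0.001,0,0,0,-0.002,0,0,0,-0.002,0]'
python3 -m creep '[0.0004,-0.006,-0.001,0,0.0008,-0.012,0,0,0.0012,-0.017,0.0005,0,0.0012,-0.017,0.0005,0,0.0012,-0.017,0.0005,0]'
python3 - <<'E'
from h import *
im,d=cams.get_image("side"); save("s2.png",im[120:320,200:440],3)
E
```

```text
t: 3.68
ee_pos: [503.0, 30.9, 78.5]
orientation: [-2.147, -2.292, 0.002]
ft_force: [-9.4, -0.6, 28.0]
width: 49.6
grasp_force: 30.0
t: 4.1
ee_pos: [505.3, 13.7, 78.1]
orientation: [2.148, 2.292, 0.001]
ft_force: [-1.6, 0.2, 10.4]
width: 50.1
grasp_force: 30.0
```

View pics/s2.png

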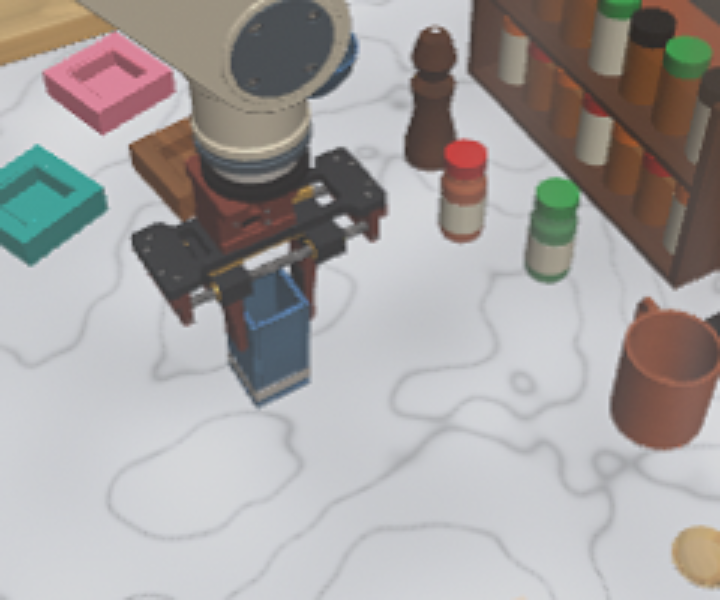

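The jar appears to have partly slid and partly tilted, with its base corner moving from (253,400) to (262,403) in the crop. I'll measure the tilt from depth.

```bash
cat >> h.py <<'E'
def jar(cam="side",c=None,r=130):
    im,d=cams.get_image(cam); P=cloud(cam,d); o=get_obs()["ee_pos"] if c is None else np.array(c)
    hsv=cv2.cvtColor(im,cv2.COLOR_RGB2HSV)
    m=(hsv[...,0]>98)&(hsv[...,0]<122)&(hsv[...,1]>70)&(np.hypot(P[...,0]-o[0],P[...,1]-o[1])<r)&(P[...,2]<150)&(d>0)
    k,l,s,_=cv2.connectedComponentsWithStats(m.astype(np.uint8)); i=1+np.argmax(s[1:,4]); m=l==i
    D=cv2.medianBlur(d.astype(np.float32),5); P=cloud(cam,D)
    Q=P[m]; print("blue n",len(Q),"box",s[i][:4],"min",np.percentile(Q,2,axis=0).round(0),"max",np.percentile(Q,98,axis=0).round(0))
    rng=np.random.default_rng(0); R=Q.copy()
    for _ in range(3):
        if len(R)<40: break
        best=None
        for _ in range(300):
            a=R[rng.choice(len(R),3,False)]; n=np.cross(a[1]-a[0],a[2]-a[0]); L=np.linalg.norm(n)
            if L<100: continue
            n/=L; e=abs((R-a[0])@n)<2.5
            if best is None or e.sum()>best.sum(): best=e
        S=R[best]; n=np.linalg.svd(S-S.mean(0),full_matrices=False)[2][2]
        if n@(np.array(cams.get_calibration(cam)["R"]).T@[0,0,1])>0:n=-n
        print("plane",len(S),S.mean(0).round(0),"n",n.round(2)); R=R[~best]
    return im
E
python3 -c "
from h import *
jar(); jar()"
```

```text
blue n 319 box [281 210  22  35] min [484.  -7.  55.] max [530.  42. 112.]
plane 156 [507.  -5.  86.] n [ 0.05 -1.   -0.03]
plane 88 [511.  40.  83.] n [ 0.1  -0.99 -0.1 ]
plane 50 [515.   9. 109.] n [ 0.02 -0.17  0.99]
blue n 312 box [281 210  22  35] min [484.  -7.  56.] max [530.  42. 112.]
plane 151 [506.  -5.  85.] n [ 0.04 -1.   -0.06]
plane 90 [511.  40.  82.] n [ 0.07 -1.   -0.06]
plane 48 [515.   8. 108.] n [-0.02 -0.11  0.99]
```

Mostly it slid, with only about 2.5° of tilt. I'll take a new hold 6 mm nearer the front face, which gives the friction a better lever, and tilt again with more downward pressure.

```bash
python3 -m creep '[0,0,0,0,0,0,0,0,0,0,0,0,0.0005,-0.006,0,0,0.0005,-0.006,0,0,0.0005,-0.006,0,0]' 1
python3 -m creep '[0,0,0,0,0,0,0,0,0,0,0,0,0,0,0,0,0,0,0,0,0,0,0,0]' 0
python3 -m creep '[0,0,-0.001,0,0,0,-0.002,0,0,0,-0.003,0,0,0,-0.003,0]'
python3 -m creep '[0.0003,-0.004,-0.0005,0,0.0006,-0.008,0,0,0.0009,-0.012,0,0,0.0009,-0.012,0,0]'
python3 -c "
from h import *
jar()"
```

```text
t: 4.75
ee_pos: [505.3, 7.4, 77.0]
orientation: [-2.149, -2.292, 0.0]
ft_force: [-0.6, -0.4, -0.5]
width: 85.7
grasp_force: 0.0
t: 5.25
ee_pos: [505.4, 7.8, 77.2]
orientation: [2.148, 2.293, 0.0]
ft_force: [-0.4, 0.3, 0.1]
width: 51.2
grasp_force: 0.0
t: 5.58
ee_pos: [505.7, 7.6, 76.8]
orientation: [2.147, 2.292, 0.0]
ft_force: [-8.7, -1.1, 33.6]
width: 50.3
grasp_force: 30.0
t: 5.92
ee_pos: [506.5, -4.1, 75.4]
orientation: [-2.149, -2.292, -0.001]
ft_force: [-3.9, 2.2, 16.1]
width: 49.9
grasp_force: 30.0
blue n 230 box [286 216  18  25] min [488.  -9.  51.] max [530.  40. 110.]
plane 178 [510.  -6.  85.] n [ 0.08 -0.99 -0.06]
plane 26 [524.  22.  89.] n [-0.98 -0.04  0.19]
```

```bash
python3 -c "
from h import *
im=jar(); save('s3.png',im[180:280,240:360],6)"
```

```text
blue n 226 box [286 216  18  25] min [488. -10.  51.] max [530.  41. 111.]
plane 177 [509.  -6.  85.] n [ 0.09 -0.99 -0.06]
plane 29 [523.  21.  87.] n [-0.98 -0.09  0.18]
```

View pics/s3.png

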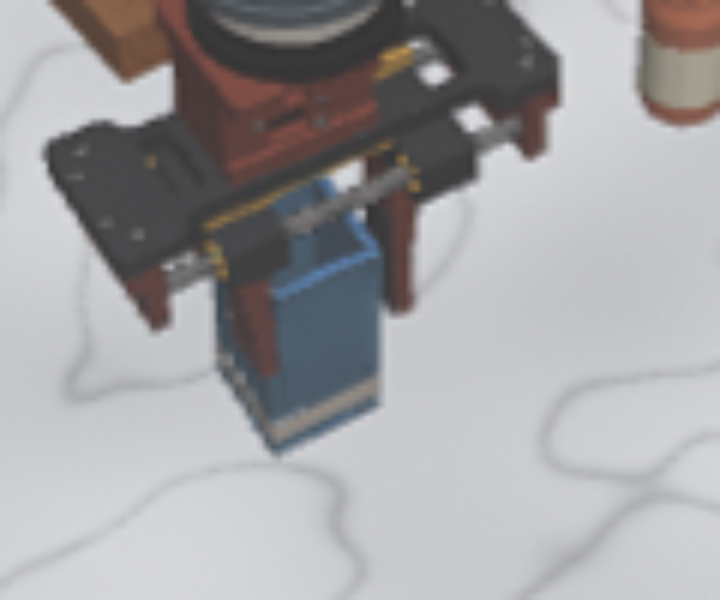

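The pads slipped towards the jar's front edge at (240,300) in the crop, so worktop friction alone is too weak. Better plan: use the slot's −y wall as a brace for the jar's bottom and tilt towards −y over it. First I release and re-measure.

```bash
python3 -m creep '[0,0,0,0,0,0,0,0,0,0,0,0,-0.001,0.024,0.004,0,-0.001,0.024,0.004,0,-0.001,0.024,0.004,0]' 1
python3 -c "
from h import *
jar()"
```

```text
t: 6.52
ee_pos: [505.2, 20.2, 78.0]
orientation: [2.146, 2.294, -0.0]
ft_force: [-0.5, -0.3, -0.8]
width: 86.1
grasp_force: 0.0
blue n 571 box [276 208  26  39] min [482.   1.  33.] max [528.  48. 108.]
plane 359 [507.   2.  73.] n [ 0.06 -1.    0.01]
plane 131 [508.  47.  85.] n [ 0.09 -0.99  0.05]
plane 64 [505.  20. 106.] n [-0.01  0.04  1.  ]
```

```bash
python3 -m creep '[0,0.006,0,0,0,0.006,0,0,0,0.006,0,0]' 1
python3 -m creep '[0,0,0,0,0,0,0,0,0,0,0,0,0,0,0,0,0,0,0,0,0,0,0,0,0,0,0,0]' 0
python3 -m creep '[0,0,0.01,0,0,0,0.03,0,0,0,0.06,0,0.002,0.03,0.06,0.03,0.009,0.06,0.06,0.075,0.015,0.09,0.06,0.075,0.015,0.09,0.06,0.075]'
python3 -c "
from h import *
print(get_obs()['qpos'])
jar()"
```

```text
t: 6.82
ee_pos: [505.2, 25.7, 78.0]
orientation: [-2.148, -2.292, 0.0]
ft_force: [-0.5, -0.5, 0.2]
width: 87.9
grasp_force: 0.0
t: 7.4
ee_pos: [505.1, 25.7, 78.1]
orientation: [-2.148, -2.292, 0.0]
ft_force: [-0.1, -0.2, 1.2]
width: 50.0
grasp_force: 30.0
t: 7.98
ee_pos: [521.8, 119.7, 139.4]
orientation: [2.057, 2.373, 0.005]
ft_force: [0.5, 0.5, -2.7]
width: 50.2
grasp_force: 30.0
[2.02610669e-01 4.08064329e-01 1.88982284e+00 1.54543488e-03
 8.40458735e-01 5.91541444e-02]
blue n 274 box [273 179  18  25] min [504.  93.  91.] max [547.  99. 149.]
plane 274 [525.  96. 122.] n [ 0.12 -0.99  0.  ]
```

```bash
python3 -m creep '[0.006,0.03,0,0,0.012,0.065,0,0,0.018,0.1,0,0,0.024,0.135,0,0,0.028,0.155,0,0,0.03,0.167,0,0,0.03,0.167,0,0,0.03,0.167,0,0]'
python3 -c "
from h import *
print(get_obs()['ee_pos'])
jar()"
```

```text
t: 8.7
ee_pos: [549.7, 281.7, 137.9]
orientation: [-2.06, -2.372, 0.002]
ft_force: [0.1, -0.0, -2.3]
width: 49.8
grasp_force: 30.0
[549.70719147 281.68887253 137.86303377]
blue n 252 box [258 139  17  24] min [531. 255.  90.] max [574. 262. 149.]
plane 252 [553. 258. 121.] n [ 0.12 -0.99 -0.  ]
```

```bash
python3 -m creep '[0,0.001,-0.015,0,0,0.001,-0.03,0,0,0.001,-0.036,0,0,0.001,-0.042,0,0,0.001,-0.042,0,0,0.001,-0.042,0]'
python3 -m creep '[0.0006,-0.004,0,0,0.001,-0.007,0,0,0.0015,-0.01,0,0,0.0015,-0.01,0,0]'
```

```text
t: 9.25
ee_pos: [550.7, 284.2, 99.5]
orientation: [-2.063, -2.368, -0.005]
ft_force: [-7.4, 6.5, 20.8]
width: 50.1
grasp_force: 30.0
t: 9.58
ee_pos: [552.1, 274.1, 100.0]
orientation: [-2.063, -2.367, -0.006]
ft_force: [-8.8, 6.4, 24.2]
width: 50.2
grasp_force: 30.0
```

```bash
python3 -c "
from h import *
im=jar(c=(552,274)); save('s4.png',im[110:210,200:320],6)
o=get_obs(); print(o['ee_pos'],o['ft_force'],o['moment'])"
```

```text
blue n 442 box [257 133  19  37] min [532. 255.  61.] max [576. 305. 139.]
plane 317 [555. 258. 101.] n [ 0.12 -0.99  0.01]
plane 78 [558. 303. 124.] n [ 0.14 -0.99  0.07]
plane 31 [563. 271. 137.] n [0.01 0.01 1.  ]
[552.12150167 274.14037271  99.92117074] [-9.14611998  5.01259511 22.48785432] [ 1.08033311  1.93942364 -0.05635971]
```

View pics/s4.png

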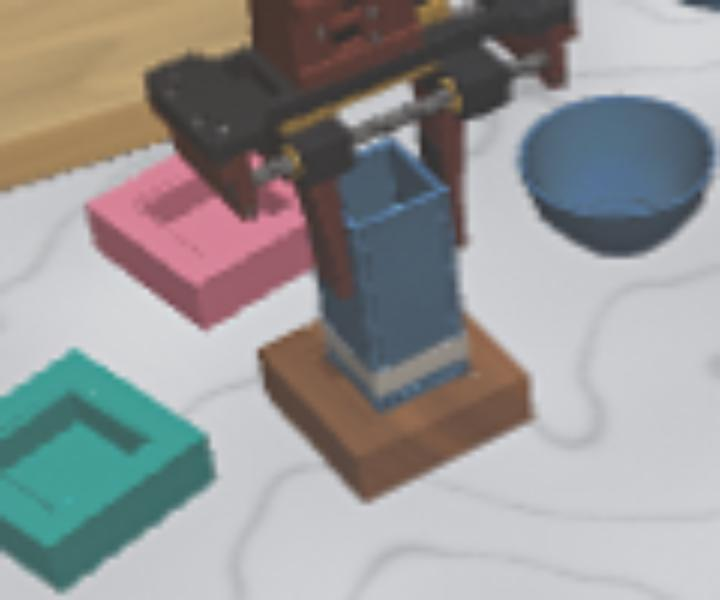

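The jar sits on the slot's bevel: its top is at 138 mm and the force points to −x and +y. I'll raise it slightly, shift and lower it again.

```bash
python3 -m creep '[0,0,0.008,0,-0.003,0.002,0.008,0,-0.003,0.002,0.008,0,-0.003,0.002,0.003,0,-0.003,0.002,0,0,-0.003,0.002,-0.003,0,-0.003,0.002,-0.003,0]'
python3 -c "
from h import *
im=jar(c=(552,274))
o=get_obs(); print(o['ee_pos'],o['ft_force'],o['moment'])"
```

```text
t: 10.22
ee_pos: [548.0, 275.2, 91.6]
orientation: [-2.06, -2.371, 0.003]
ft_force: [-0.6, 0.4, -2.5]
width: 50.1
grasp_force: 30.0
blue n 439 box [256 136  19  37] min [528. 256.  53.] max [572. 307. 131.]
plane 317 [550. 259.  93.] n [ 0.11 -0.99  0.02]
plane 75 [553. 304. 115.] n [ 0.18 -0.98  0.11]
plane 34 [559. 274. 129.] n [0.07 0.03 1.  ]
[548.23224683 275.35653159  92.04241833] [-0.45899797  0.38786919 -1.38292916] [-0.09237802 -0.0704304   0.04222473]
```

The jar's bottom is now free in the slot at about 20 mm. Now I tilt it towards −y against the slot wall.

```bash
python3 -m creep '[0.001,-0.005,0,0,0.002,-0.011,0,0,0.0025,-0.017,0,0,0.003,-0.021,0,0,0.004,-0.026,-0.001,0,0.0046,-0.031,-0.001,0,0.0046,-0.031,-0.001,0]'
python3 -c "
from h import *
im=jar(c=(552,254))
o=get_obs(); print(o['ee_pos'],o['ft_force'],o['moment'])"
```

```text
t: 10.85
ee_pos: [553.5, 245.1, 92.4]
orientation: [-2.061, -2.37, -0.002]
ft_force: [-0.9, 3.4, -2.3]
width: 50.2
grasp_force: 30.0
blue n 53 box [263 140  16  18] min [533. 232. 112.] max [578. 272. 138.]
plane 42 [563. 244. 127.] n [-0.01 -0.25  0.97]
[553.47470472 245.13257661  92.36526695] [-1.22767963  2.19043944 -2.10953852] [0.82022684 0.16335757 0.0963103 ]
```

```bash
python3 -m creep '[0.001,-0.007,-0.0015,0,0.002,-0.014,-0.004,0,0.003,-0.021,-0.006,0,0.004,-0.028,-0.009,0,0.005,-0.034,-0.013,0,0.006,-0.04,-0.017,0,0.007,-0.046,-0.022,0,0.0075,-0.051,-0.027,0,0.0075,-0.051,-0.027,0]'
python3 -c "
from h import *
im=jar(c=(552,224)); save('s5.png',im[110:210,200:320],5)
o=get_obs(); print(o['ee_pos'],o['ft_force'],o['moment'])"
```

```text
t: 11.65
ee_pos: [561.1, 192.6, 64.2]
orientation: [2.062, 2.37, -0.001]
ft_force: [1.3, 1.2, 0.6]
width: 50.0
grasp_force: 30.0
blue n 62 box [274 159  16  17] min [544. 186.  57.] max [586. 235. 116.]
plane 36 [566. 199.  86.] n [-0.07  0.62  0.78]
[560.89569011 192.91174529  64.44584056] [ 0.73778716  1.45574618 -1.00615685] [ 0.08603397 -0.19949176  0.01900937]
```

View pics/s5.png

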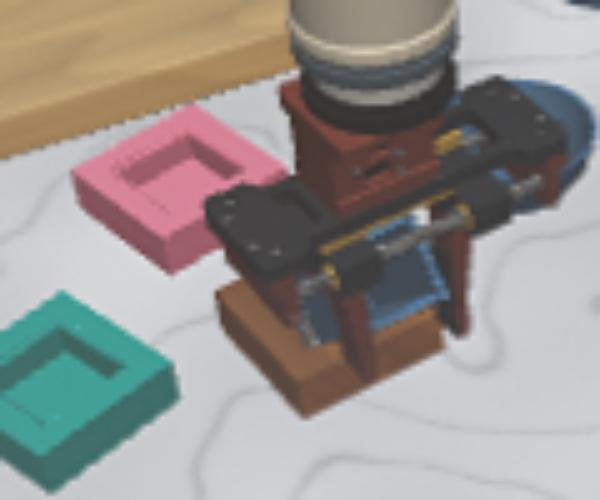

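The tilt is about 60° with almost no force, so the brace works. Now I lift it clear of the stand, move −y, and lay it down by pivoting about the closed end's lower edge on the worktop.

```bash
python3 -m creep '[0,0,0.015,0,0,0,0.035,0,0,-0.015,0.045,0,0.004,-0.04,0.045,0,0.0095,-0.07,0.045,0,0.0095,-0.07,0.03,0,0.0095,-0.07,0.01,0,0.0095,-0.07,-0.005,0,0.0095,-0.07,-0.015,0,0.0095,-0.07,-0.017,0]'
python3 -c "
from h import *
im=jar()
o=get_obs(); print(o['ee_pos'],o['ft_force'],o['moment'])"
```

```text
t: 12.53
ee_pos: [568.5, 122.7, 45.9]
orientation: [-2.059, -2.369, 0.006]
ft_force: [-1.0, -0.4, -2.3]
width: 49.4
grasp_force: 30.0
blue n 69 box [289 180  15  16] min [552. 116.  46.] max [593. 158.  93.]
plane 42 [575. 131.  67.] n [-0.09  0.61  0.79]
[569.01130792 123.03325421  46.63487348] [ 0.2740307   0.62153632 -1.67624269] [-0.22130959 -0.06951436  0.04013178]
```

```bash
python3 -m creep '[0.0002,-0.001,-0.005,0,0.0008,-0.005,-0.01,0,0.0013,-0.009,-0.015,0,0.0018,-0.012,-0.02,0,0.002,-0.015,-0.025,0,0.0025,-0.017,-0.03,0,0.003,-0.019,-0.035,0,0.003,-0.021,-0.04,0,0.003,-0.022,-0.042,0,0.003,-0.022,-0.042,0]'
python3 -c "
from h import *
im=jar(); save('s6.png',im[130:230,230:350],5)
o=get_obs(); print(o['ee_pos'],o['ft_force'],o['moment'])"
```

```text
t: 13.42
ee_pos: [574.7, 101.2, 6.9]
orientation: [2.06, 2.369, 0.003]
ft_force: [0.8, -3.1, 3.5]
width: 50.0
grasp_force: 30.0
blue n 94 box [295 196  15  15] min [556.  71.  31.] max [599. 126.  97.]
plane 68 [579. 109.  34.] n [0.06 0.06 1.  ]
[574.53997324 101.47815597   6.91464839] [ 1.79108625 -2.45416281  3.17596169] [-0.20986027 -0.34323014 -0.12777416]
```

View pics/s6.png

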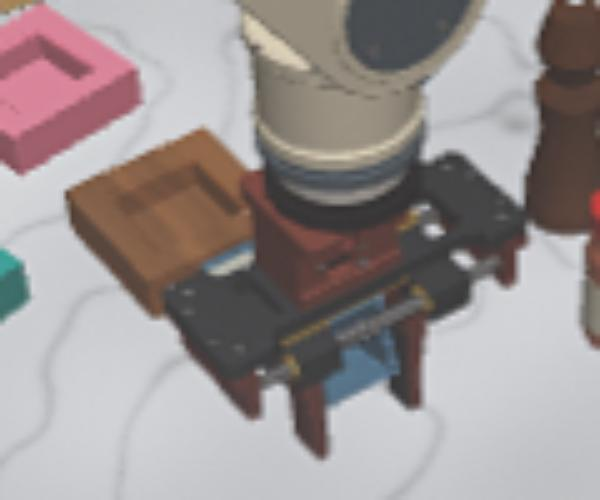

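```bash
python3 -m creep '[0,0,-0.002,0,0,-0.001,-0.004,0,0,-0.001,-0.005,0,0,-0.001,-0.005,0]'
python3 -m creep '[0,0,0,0,0,0,0,0,0,0,0,0,0,0,0.001,0]' 0.6
python3 -m creep '[0,0,0,0,0,0,0.02,0,0,0,0.06,0,0,0.01,0.1,0,0,0.01,0.1,0]' 1
```

```text
t: 13.8
ee_pos: [573.8, 100.8, 1.2]
orientation: [2.061, 2.371, 0.001]
ft_force: [2.0, -4.5, 4.5]
width: 50.0
grasp_force: 30.0
t: 14.13
ee_pos: [572.5, 100.9, 1.7]
orientation: [-2.059, -2.371, 0.002]
ft_force: [-0.3, -0.0, -0.5]
width: 52.8
grasp_force: 0.0
t: 14.55
ee_pos: [577.7, 112.5, 109.0]
orientation: [2.056, 2.367, 0.014]
ft_force: [0.9, 0.5, 0.6]
width: 82.6
grasp_force: 0.0
```

Run:
```python
from h import *
im=jar(c=(565,140)); print(get_obs()["ee_pos"])
im,d=cams.get_image("top"); save("t7.png",im[190:290,230:350],5)
P=cloud("top",d); m=(P[...,2]>35)&(P[...,2]<60)&(abs(P[...,0]-565)<60)&(abs(P[...,1]-150)<90)
hsv=cv2.cvtColor(im,cv2.COLOR_RGB2HSV)
Q=P[m]; print(len(Q),cv2.minAreaRect(Q[:,:2].astype(np.float32)),np.median(Q[:,2]))
```

```text
blue n 524 box [278 184  32  36] min [544.  93.   3.] max [595. 172.  52.]
plane 372 [571. 129.  49.] n [-0.   -0.02  1.  ]
plane 99 [578. 106.   5.] n [ 0.03 -0.15  0.99]
plane 33 [549. 126.  38.] n [-0.99 -0.14 -0.1 ]
[576.29979033 111.8426965  106.20106295]
42 ((557.6884155273438, 195.3274383544922), (22.53304672241211, 85.364990234375), 4.089402198791504) 50.48404127811082
```

View pics/t7.png

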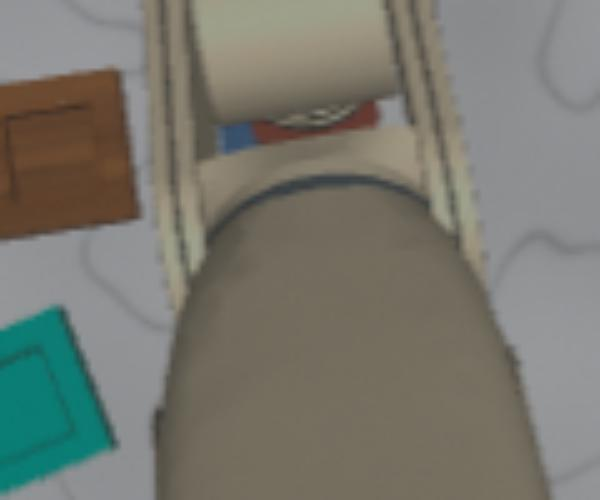

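The jar now lies flat on its side with its top face at 49 mm; the arm hides it from the top camera. I'll measure its ends with the side camera.

Run:
```python
from h import *
im,d=cams.get_image("side"); P=cloud("side",d)
m=(P[...,2]>42)&(P[...,2]<58)&(abs(P[...,0]-570)<50)&(abs(P[...,1]-150)<100)
k,l,s,_=cv2.connectedComponentsWithStats(m.astype(np.uint8)); m=l==1+np.argmax(s[1:,4]); Q=P[m]; print(len(Q),cv2.minAreaRect(Q[:,:2].astype(np.float32)),np.percentile(Q,[1,99],axis=0).round(0))
```

```text
496 ((568.3292236328125, 146.05184936523438), (50.68949508666992, 113.30017852783203), 7.595487117767334) [[539.  90.  43.]
 [598. 200.  52.]]
```

```bash
python3 -m creep '[-0.003,0.015,0,0,-0.008,0.037,-0.02,0,-0.008,0.037,-0.05,0,-0.008,0.037,-0.075,0,-0.008,0.037,-0.09,0,-0.008,0.037,-0.096,0,-0.008,0.037,-0.098,0,-0.008,0.037,-0.098,0]' 1
python3 -m creep '[0,0,0,0,0,0,0,0,0,0,0,0,0,0,0,0,0,0,0,0,0,0,0,0]' 0
```

```text
t: 15.37
ee_pos: [564.6, 147.4, 3.1]
orientation: [-2.06, -2.37, 0.003]
ft_force: [-0.1, 0.5, -0.4]
width: 88.0
grasp_force: 0.0
t: 15.87
ee_pos: [565.8, 147.9, 4.7]
orientation: [2.06, 2.371, 0.002]
ft_force: [0.8, 0.6, 0.2]
width: 51.1
grasp_force: 0.7
```

```bash
python3 -m creep '[0,0,0,0,0,0,0.015,0,0,0,0.035,0,-0.002,0.015,0.04,0,-0.005,0.035,0.04,0,-0.0085,0.057,0.04,0,-0.0085,0.057,0.04,0,-0.0085,0.057,0.04,0]'
python3 - <<'E'
from h import *
print({k:np.round(v,2) for k,v in get_obs().items() if k in("ee_pos","ft_force","width")})
im=jar(c=(560,190))
E
```

```text
t: 16.53
ee_pos: [556.2, 205.4, 43.9]
orientation: [-2.058, -2.373, 0.001]
ft_force: [0.1, -0.4, -2.8]
width: 49.8
grasp_force: 30.0
{'ee_pos': array([556.22, 205.44,  43.89]), 'ft_force': array([ 0.13, -0.37, -2.82]), 'width': np.float64(49.79)}
blue n 475 box [270 163  26  34] min [537. 150.  42.] max [584. 219.  94.]
plane 323 [561. 182.  88.] n [-0.01 -0.04  1.  ]
plane 109 [567. 166.  44.] n [ 0.06 -0.12  0.99]
plane 22 [541. 162.  81.] n [-0.98 -0.19 -0.06]
```

```bash
python3 -m creep '[0,0,-0.006,0,0,0,-0.009,0,0,0,-0.011,0,0,0,-0.013,0,0,0,-0.015,0,0,0,-0.017,0,0,0,-0.019,0,0,0,-0.019,0]'
python3 - <<'E'
from h import *
print({k:np.round(v,2) for k,v in get_obs().items() if k in("ee_pos","ft_force","width")})
im=jar(c=(560,190))
E
```

```text
t: 17.25
ee_pos: [557.0, 202.6, 26.2]
orientation: [2.061, 2.37, -0.003]
ft_force: [-2.6, -8.9, 14.0]
width: 49.7
grasp_force: 30.0
{'ee_pos': array([556.99, 202.6 ,  26.21]), 'ft_force': array([-2.57, -8.87, 14.  ]), 'width': np.float64(49.69)}
blue n 492 box [271 168  27  36] min [537. 144.  21.] max [585. 210.  80.]
plane 353 [561. 175.  71.] n [ 0.01 -0.16  0.99]
plane 91 [567. 161.  24.] n [ 0.07 -0.28  0.96]
plane 24 [564. 183.  72.] n [ 0.08 -0.25  0.96]
```

```bash
python3 -m creep '[0,0,-0.002,0,0,-0.002,-0.004,0,0,-0.004,-0.006,0,0,-0.004,-0.006,0]'
python3 - <<'E'
from h import *
print({k:np.round(v,2) for k,v in get_obs().items() if k in("ee_pos","ft_force","width")})
im=jar(c=(560,190))
E
```

```text
t: 17.63
ee_pos: [557.3, 199.7, 20.0]
orientation: [2.062, 2.37, 0.001]
ft_force: [-2.4, -3.1, 11.5]
width: 49.6
grasp_force: 30.0
{'ee_pos': array([557.34, 199.72,  20.03]), 'ft_force': array([-2.44, -3.11, 11.53]), 'width': np.float64(49.65)}
blue n 488 box [273 170  26  35] min [538. 141.  12.] max [586. 205.  76.]
plane 382 [563. 172.  64.] n [ 0.03 -0.28  0.96]
plane 68 [567. 160.  15.] n [ 0.12 -0.39  0.91]
```

Tilted about 18° mouth-down. Next I use the slot's −y wall again, this time under the mouth's lower edge, and swing the jar upright. Carrying it there.

```bash
python3 -m creep '[0,0,0.03,0,0,0,0.06,0,-0.003,0.03,0.07,0,-0.006,0.06,0.07,0,-0.01,0.09,0.07,0,-0.012,0.109,0.065,0,-0.012,0.109,0.055,0,-0.012,0.109,0.05,0,-0.012,0.109,0.05,0]'
python3 - <<'E'
from h import *
print({k:np.round(v,2) for k,v in get_obs().items() if k in("ee_pos","ft_force","width")})
im=jar(c=(550,290)); save("s8.png",im[110:210,200:320],5)
E
```

```text
t: 18.43
ee_pos: [543.5, 308.0, 67.0]
orientation: [-2.06, -2.37, 0.006]
ft_force: [-0.7, -1.2, -3.2]
width: 49.7
grasp_force: 30.0
{'ee_pos': array([543.52, 308.03,  66.96]), 'ft_force': array([-0.73, -1.22, -3.19]), 'width': np.float64(49.67)}
blue n 489 box [250 135  26  36] min [525. 250.  58.] max [572. 320. 124.]
plane 377 [548. 283. 111.] n [ 0.02 -0.27  0.96]
plane 79 [553. 270.  62.] n [ 0.03 -0.35  0.94]
```

View pics/s8.png

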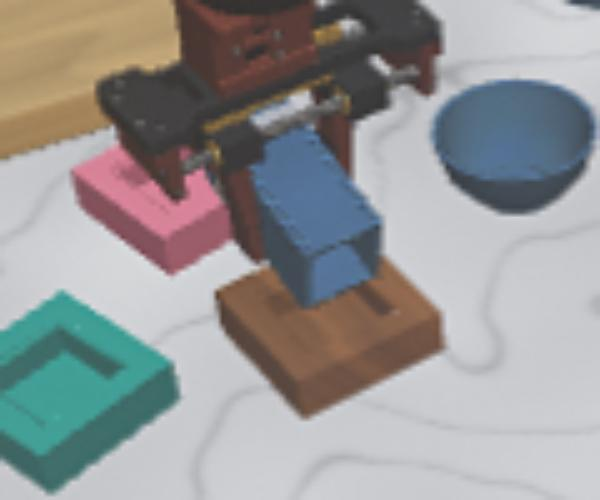

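```bash
python3 -m creep '[0.001,0.001,-0.008,0,0.001,0.001,-0.014,0,0.001,0.001,-0.019,0,0.001,0.001,-0.023,0,0.001,0.001,-0.023,0]'
python3 - <<'E'
from h import *
print({k:np.round(v,2) for k,v in get_obs().items() if k in("ee_pos","ft_force","width")})
im=jar(c=(550,290))
E
```

```text
t: 18.9
ee_pos: [545.3, 310.1, 45.1]
orientation: [-2.061, -2.37, 0.003]
ft_force: [-0.2, 0.5, -2.4]
width: 50.2
grasp_force: 30.0
{'ee_pos': array([545.35, 310.11,  45.06]), 'ft_force': array([-0.2 ,  0.49, -2.41]), 'width': np.float64(50.15)}
blue n 472 box [252 141  25  35] min [526. 251.  37.] max [573. 321. 102.]
plane 363 [550. 284.  89.] n [ 0.03 -0.27  0.96]
plane 79 [555. 271.  40.] n [ 0.08 -0.42  0.9 ]
```

```bash
python3 -m creep '[0.001,-0.007,0,0,0.0015,-0.01,0.002,0,0.002,-0.0135,0.005,0,0.0025,-0.0165,0.0075,0,0.003,-0.02,0.01,0,0.0035,-0.0225,0.0115,0,0.004,-0.0255,0.013,0,0.004,-0.0255,0.013,0]'
python3 - <<'E'
from h import *
print({k:np.round(v,2) for k,v in get_obs().items() if k in("ee_pos","ft_force","width")})
im=jar(c=(550,280))
E
```

```text
t: 19.62
ee_pos: [550.2, 284.8, 59.7]
orientation: [2.061, 2.371, 0.001]
ft_force: [-0.1, -0.3, -2.2]
width: 49.6
grasp_force: 30.0
{'ee_pos': array([550.18, 284.78,  59.66]), 'ft_force': array([-0.06, -0.3 , -2.17]), 'width': np.float64(49.59)}
blue n 495 box [256 142  26  35] min [531. 226.  51.] max [578. 295. 116.]
plane 384 [555. 259. 104.] n [ 0.02 -0.27  0.96]
plane 79 [559. 246.  55.] n [ 0.07 -0.34  0.94]
```

It missed: no force, and the tilt is unchanged. I'll go back, 6 mm deeper, and push until it touches.

```bash
python3 -m creep '[-0.002,0.015,0,0,-0.004,0.028,0,0,-0.004,0.028,-0.01,0,-0.004,0.028,-0.017,0,-0.004,0.028,-0.022,0,-0.004,0.028,-0.022,0]'
python3 -m creep '[0.0005,-0.003,0,0,0.001,-0.006,0,0,0.0015,-0.009,0,0,0.002,-0.012,0,0,0.002,-0.012,0,0]'
python3 - <<'E'
from h import *
print({k:np.round(v,2) for k,v in get_obs().items() if k in("ee_pos","ft_force","width")})
im=jar(c=(550,280)); save("s9.png",im[110:210,200:320],5)
E
```

```text
t: 20.17
ee_pos: [544.5, 312.7, 35.1]
orientation: [-2.059, -2.371, 0.005]
ft_force: [0.5, -0.8, -2.3]
width: 49.9
grasp_force: 30.0
t: 20.58
ee_pos: [547.4, 304.4, 38.5]
orientation: [-2.061, -2.366, -0.007]
ft_force: [-8.8, 17.2, 2.0]
width: 49.7
grasp_force: 30.0
{'ee_pos': array([547.38, 304.42,  38.51]), 'ft_force': array([-8.8 , 17.24,  2.05]), 'width': np.float64(49.72)}
blue n 465 box [253 144  25  34] min [528. 247.  29.] max [575. 314.  95.]
plane 365 [552. 279.  82.] n [ 0.02 -0.3   0.95]
plane 71 [557. 268.  32.] n [ 0.06 -0.39  0.92]
```

```bash
python3 -m creep '[-0.001,-0.003,0.001,0,-0.001,-0.006,0.003,0,-0.0005,-0.0095,0.006,0,0,-0.0125,0.009,0,0.0005,-0.0155,0.011,0,0.001,-0.0185,0.013,0,0.001,-0.0185,0.013,0]'
python3 - <<'E'
from h import *
print({k:np.round(v,2) for k,v in get_obs().items() if k in("ee_pos","ft_force","width")})
im=jar(c=(550,280))
E
```

```text
t: 21.22
ee_pos: [550.0, 284.7, 51.8]
orientation: [-2.062, -2.369, -0.008]
ft_force: [-2.2, 9.5, 2.0]
width: 49.6
grasp_force: 30.0
{'ee_pos': array([550.  , 284.67,  51.76]), 'ft_force': array([-2.2 ,  9.49,  2.  ]), 'width': np.float64(49.62)}
blue n 455 box [257 144  24  33] min [530. 236.  34.] max [577. 295. 109.]
plane 388 [554. 264.  89.] n [ 0.05 -0.5   0.87]
plane 45 [558. 262.  40.] n [ 0.16 -0.9   0.41]
```

```bash
python3 -m creep '[0.0005,-0.0035,0.002,0,0.001,-0.007,0.004,0,0.0015,-0.0105,0.0055,0,0.002,-0.014,0.007,0,0.0025,-0.0175,0.008,0,0.003,-0.021,0.0085,0,0.0035,-0.0245,0.009,0,0.004,-0.028,0.0095,0,0.004,-0.028,0.0095,0]'
python3 - <<'E'
from h import *
print({k:np.round(v,2) for k,v in get_obs().items() if k in("ee_pos","ft_force","width")})
im=jar(c=(550,260))
E
```

```text
t: 22.02
ee_pos: [552.9, 254.0, 59.7]
orientation: [-2.061, -2.371, 0.0]
ft_force: [-0.5, -0.5, -2.9]
width: 50.1
grasp_force: 30.0
{'ee_pos': array([552.94, 253.99,  59.68]), 'ft_force': array([-0.52, -0.48, -2.9 ]), 'width': np.float64(50.11)}
blue n 469 box [262 147  24  35] min [533. 206.  41.] max [580. 263. 116.]
plane 401 [557. 233.  96.] n [ 0.07 -0.51  0.86]
plane 49 [560. 233.  50.] n [ 0.16 -0.91  0.39]
```

It slipped out at about 31°, so it needs more inward pressure. Re-entering the slot a bit lower.

```bash
python3 -m creep '[0,0,0.01,0,-0.003,0.02,0.01,0,-0.007,0.044,0.01,0,-0.007,0.044,0.005,0,-0.007,0.044,-0.004,0,-0.007,0.044,-0.009,0,-0.007,0.044,-0.011,0,-0.007,0.044,-0.011,0]'
python3 -m creep '[0.0003,-0.003,0,0,0.0006,-0.006,0,0,0.0009,-0.008,0,0,0.0009,-0.008,0,0]'
python3 - <<'E'
from h import *
print({k:np.round(v,2) for k,v in get_obs().items() if k in("ee_pos","ft_force","width")})
im=jar(c=(550,270))
E
```

```text
t: 22.73
ee_pos: [545.2, 297.7, 47.6]
orientation: [-2.061, -2.37, 0.003]
ft_force: [0.7, 0.1, -1.4]
width: 49.9
grasp_force: 30.0
t: 23.07
ee_pos: [547.0, 290.1, 48.9]
orientation: [2.061, 2.37, 0.0]
ft_force: [0.3, -0.7, -2.5]
width: 49.8
grasp_force: 30.0
{'ee_pos': array([547.03, 290.05,  48.94]), 'ft_force': array([ 0.32, -0.66, -2.47]), 'width': np.float64(49.76)}
blue n 451 box [255 144  23  33] min [528. 242.  31.] max [574. 301. 106.]
plane 379 [552. 270.  85.] n [ 0.05 -0.5   0.87]
plane 48 [554. 270.  41.] n [ 0.15 -0.91  0.39]
```

```bash
python3 -m creep '[0.0003,-0.002,0,0,0.0005,-0.0035,0,0,0.0005,-0.0035,0,0]'; python3 -m creep '[0.0003,-0.002,0,0,0.0005,-0.0035,0,0,0.0005,-0.0035,0,0]'
```

```text
t: 23.37
ee_pos: [547.3, 287.0, 48.7]
orientation: [2.061, 2.371, -0.0]
ft_force: [1.0, 0.0, -2.4]
width: 49.9
grasp_force: 30.0
t: 23.62
ee_pos: [547.7, 285.4, 49.0]
orientation: [-2.061, -2.369, -0.004]
ft_force: [-3.1, 8.6, -1.2]
width: 49.9
grasp_force: 30.0
```

```bash
python3 -m creep '[0.0004,-0.0035,0.001,0,0.001,-0.007,0.0025,0,0.0017,-0.0113,0.0045,0,0.0017,-0.0113,0.0045,0]'
python3 - <<'E'
from h import *
print({k:np.round(v,2) for k,v in get_obs().items() if k in("ee_pos","ft_force","width")})
im=jar(c=(550,270))
E
```

```text
t: 23.95
ee_pos: [549.9, 274.6, 54.2]
orientation: [-2.061, -2.37, -0.006]
ft_force: [-4.0, 9.7, 1.8]
width: 49.9
grasp_force: 30.0
{'ee_pos': array([549.91, 274.6 ,  54.19]), 'ft_force': array([-3.95,  9.71,  1.79]), 'width': np.float64(49.86)}
blue n 437 box [258 145  23  33] min [530. 231.  34.] max [576. 284. 112.]
plane 387 [554. 256.  88.] n [ 0.06 -0.59  0.8 ]
plane 29 [556. 263.  50.] n [ 0.17 -0.94  0.28]
```

```bash
python3 -m creep '[0.0005,-0.003,0.0003,0,0.001,-0.006,0.0008,0,0.0015,-0.01,0.0015,0,0.0015,-0.01,0.0015,0]'
python3 - <<'E'
from h import *
print({k:np.round(v,2) for k,v in get_obs().items() if k in("ee_pos","ft_force","width")})
im=jar(c=(550,260))
E
```

```text
t: 24.33
ee_pos: [551.3, 264.7, 55.6]
orientation: [-2.061, -2.37, -0.006]
ft_force: [-2.6, 10.2, 2.1]
width: 49.7
grasp_force: 30.0
{'ee_pos': array([551.33, 264.72,  55.64]), 'ft_force': array([-2.63, 10.24,  2.14]), 'width': np.float64(49.71)}
blue n 417 box [260 147  22  29] min [531. 226.  65.] max [578. 274. 113.]
plane 390 [555. 249.  87.] n [ 0.08 -0.67  0.73]
```

```bash
python3 -m creep '[0.0005,-0.003,0.0003,0,0.001,-0.006,0.0005,0,0.0015,-0.01,0.001,0,0.0015,-0.01,0.001,0]'; python3 -m creep '[0.0005,-0.003,0.0003,0,0.001,-0.006,0.0005,0,0.0012,-0.008,0.0005,0,0.0012,-0.008,0.0005,0]';  python3 - <<'E'
from h import *
im=jar(c=(550,250))
E
```

```text
t: 24.72
ee_pos: [553.1, 253.1, 56.5]
orientation: [2.06, 2.371, 0.003]
ft_force: [-0.3, 3.0, 3.3]
width: 49.9
grasp_force: 30.0
t: 25.05
ee_pos: [554.1, 244.0, 56.5]
orientation: [2.061, 2.371, 0.001]
ft_force: [0.4, 0.2, 3.8]
width: 49.9
grasp_force: 30.0
blue n 400 box [264 150  21  29] min [534. 210.  64.] max [580. 254. 115.]
plane 388 [557. 231.  87.] n [ 0.08 -0.73  0.68]
```

```bash
cat >> h.py <<'E'
def pose(c,yaw=np.radians(8.2)):
    im,d=cams.get_image("side"); P=cloud("side",d); hsv=cv2.cvtColor(im,cv2.COLOR_RGB2HSV)
    m=(hsv[...,0]>98)&(hsv[...,0]<122)&(hsv[...,1]>70)&(np.hypot(P[...,0]-c[0],P[...,1]-c[1])<65)&(P[...,2]<170)&(d>0)
    k,l,s,_=cv2.connectedComponentsWithStats(m.astype(np.uint8)); Q=P[l==1+np.argmax(s[1:,4])]
    yh=np.array([-np.sin(yaw),np.cos(yaw),0]); xh=np.array([np.cos(yaw),np.sin(yaw),0])
    A=np.c_[Q@yh,Q[:,2]]; A=A[abs(Q@xh-np.median(Q@xh))<17]
    best=max(((A,e) for t in np.radians(np.arange(-10,120,1)) for b in [A@[-np.sin(t),np.cos(t)]] for h in np.arange(b.min(),b.max(),1.5) for e in [(abs(b-h)<2.5,t)]),key=lambda z:z[1][0].sum())[1]
    S=A[best[0]]; v=np.linalg.svd(S-S.mean(0),full_matrices=False)[2][0]; v=-v if v[1]>0 or (abs(v[1])<.05 and v[0]>0) else v
    g=np.degrees(np.arctan2(-v[1],-v[0])); p=(S-S.mean(0))@v; M=S.mean(0)+v*np.percentile(p,98); n=np.array([v[1],-v[0]])
    n=n if n[1]>0 else -n
    low=M-50*n; o=get_obs()["ee_pos"]; G=np.array([o@yh,o[2]+19])
    sc=np.array([549.5,284.3,0])@yh
    print("gamma %.0f"%g,"mouth up-corner (y' rel slot centre,z)",(M-[sc,0]).round(0),"low-corner",(low-[sc,0]).round(0),"grip",(G-[sc,0]).round(0),"grip: from mouth %.0f from axis %.0f"%((M-G)@v,(G-M)@n+25),"lat med",np.median(Q@xh).round(0),"slot",(np.array([549.5,284.3,0])@xh).round(0),"grip lat",(o@xh).round(0),"F",get_obs()["ft_force"].round(1))
E
python3 -c "
from h import *
pose((554,244))"
```

```text
gamma 44 mouth up-corner (y' rel slot centre,z) [-75.  66.] low-corner [-40.  30.] grip [-40.  75.] grip: from mouth 32 from axis 7 lat med 585.0 slot 584.0 grip lat 583.0 F [-0.5 -0.3  4.4]
```

I've used up my picture views, so from here I work from depth numbers. They show a tilt of 44° but the grip crept to about 32 mm from the mouth, too far down for the palm to clear the closed end. I'll rotate the jar back against the stand's outer edge, lay it flat and take a hold nearer the closed end.

```bash
python3 -m creep '[0,0,0.006,0,0.001,-0.006,0.006,0,0.0018,-0.0124,0.006,0,0.0018,-0.0124,0.001,0,0.0018,-0.0124,-0.004,0,0.0018,-0.0124,-0.004,0]'
python3 -c "
from h import *
pose((555,230))"
python3 -m creep '[-0.0005,0.004,-0.001,0,-0.001,0.008,-0.002,0,-0.0017,0.012,-0.003,0,-0.0024,0.016,-0.0045,0,-0.003,0.02,-0.006,0,-0.0034,0.024,-0.008,0,-0.0034,0.024,-0.008,0]'
python3 -c "
from h import *
pose((553,245))"
```

```text
t: 25.65
ee_pos: [554.5, 231.4, 50.7]
orientation: [-2.061, -2.37, 0.003]
ft_force: [-0.4, -0.8, -2.9]
width: 50.1
grasp_force: 30.0
gamma 45 mouth up-corner (y' rel slot centre,z) [-87.  60.] low-corner [-52.  25.] grip [-53.  70.] grip: from mouth 31 from axis 7 lat med 583.0 slot 584.0 grip lat 582.0 F [-0.4  0.4 -2.1]
t: 26.28
ee_pos: [551.5, 256.1, 45.3]
orientation: [-2.06, -2.372, 0.003]
ft_force: [-4.7, -3.0, 11.9]
width: 49.7
grasp_force: 30.0
gamma 29 mouth up-corner (y' rel slot centre,z) [-76.  70.] low-corner [-52.  26.] grip [-28.  64.] grip: from mouth 39 from axis -2 lat med 583.0 slot 584.0 grip lat 582.0 F [-4.5 -3.7 10.8]
```

```bash
python3 -m creep '[-0.0005,0.003,-0.002,0,-0.001,0.006,-0.004,0,-0.0013,0.009,-0.007,0,-0.0017,0.012,-0.01,0,-0.002,0.014,-0.0125,0,-0.002,0.014,-0.0125,0]'
python3 -c "
from h import *
pose((548,265))"
```

```text
t: 26.83
ee_pos: [549.7, 271.4, 33.1]
orientation: [-2.06, -2.371, -0.001]
ft_force: [-4.8, 1.8, 10.1]
width: 49.8
grasp_force: 30.0
gamma 12 mouth up-corner (y' rel slot centre,z) [-65.  77.] low-corner [-54.  28.] grip [-13.  52.] grip: from mouth 45 from axis -10 lat med 584.0 slot 584.0 grip lat 583.0 F [-5.   2.2  9.8]
```

```bash
python3 -m creep '[0,0,0.012,0,0.004,-0.03,0.012,0,0.0093,-0.064,0.012,0,0.0093,-0.064,0,0,0.0093,-0.064,-0.009,0,0.0093,-0.064,-0.014,0,0.0093,-0.064,-0.017,0,0.0093,-0.064,-0.02,0,0.0093,-0.064,-0.02,0]'
python3 -c "
from h import *
pose((559,195))"
```

```text
t: 27.63
ee_pos: [559.4, 205.9, 12.5]
orientation: [2.058, 2.372, -0.002]
ft_force: [-2.0, -10.7, 11.7]
width: 49.8
grasp_force: 30.0
gamma 17 mouth up-corner (y' rel slot centre,z) [-133.   55.] low-corner [-118.    7.] grip [-79.  32.] grip: from mouth 45 from axis -13 lat med 583.0 slot 584.0 grip lat 583.0 F [-1.2 -9.6 11.9]
```

```bash
python3 -m creep '[0,-0.001,-0.002,0,0.0003,-0.002,-0.004,0,0.0005,-0.003,-0.005,0,0.0005,-0.003,-0.005,0]'
python3 -c "
from h import *
pose((559,192))"
```

```text
t: 28.02
ee_pos: [559.7, 204.1, 7.7]
orientation: [-2.059, -2.372, 0.0]
ft_force: [-5.1, -3.7, 12.6]
width: 49.9
grasp_force: 30.0
gamma 24 mouth up-corner (y' rel slot centre,z) [-135.   46.] low-corner [-115.    0.] grip [-81.  27.] grip: from mouth 42 from axis -14 lat med 584.0 slot 584.0 grip lat 583.0 F [-3.9 -3.4 13.2]
```

The jar now leans steadily at 24°, with its mouth edge on the worktop and its side on the stand's outer edge. I'll open slightly, check that it stays, and take a hold near the closed end.

```bash
python3 -m creep '[0,0,0,0,0,0,0,0]' 0.6
python3 -m creep '[0,0,0,0,0,0,0,0]' 0.65
python3 -c "
from h import *
pose((559,192))"
```

```text
t: 28.23
ee_pos: [560.0, 204.3, 6.8]
orientation: [2.059, 2.372, 0.001]
ft_force: [0.4, -0.1, -0.2]
width: 52.5
grasp_force: 0.0
t: 28.4
ee_pos: [559.8, 203.6, 6.4]
orientation: [-2.06, -2.372, 0.0]
ft_force: [-1.2, 0.6, 1.2]
width: 56.6
grasp_force: 0.0
gamma 23 mouth up-corner (y' rel slot centre,z) [-135.   45.] low-corner [-116.   -1.] grip [-81.  25.] grip: from mouth 42 from axis -15 lat med 583.0 slot 584.0 grip lat 583.0 F [0.1 0.6 0.3]
```

```bash
python3 -m creep '[0,0,0,0,0,0,0,0,0,0,0.01,0,0,0,0.031,0,-0.002,0.015,0.031,0,-0.0047,0.033,0.031,0,-0.0047,0.033,0.031,0,-0.0047,0.033,0.031,0]' 1
python3 -m creep '[0,0,0,0,0,0,0,0,0,0,0,0,0,0,0,0,0,0,0,0,0,0,0,0,0,0,0,0]' 0
python3 -c "
from h import *
pose((559,192))"
```

```text
t: 29.12
ee_pos: [555.0, 237.0, 37.9]
orientation: [2.058, 2.373, 0.001]
ft_force: [-0.6, -0.3, -0.3]
width: 87.4
grasp_force: 0.0
t: 29.7
ee_pos: [555.2, 235.8, 37.6]
orientation: [2.061, 2.371, -0.0]
ft_force: [0.1, -1.1, 0.4]
width: 49.8
grasp_force: 30.0
gamma 23 mouth up-corner (y' rel slot centre,z) [-134.   46.] low-corner [-115.    0.] grip [-49.  57.] grip: from mouth 83 from axis 1 lat med 583.0 slot 584.0 grip lat 583.0 F [ 1.  -1.9 -0.7]
```

```bash
python3 -m creep '[0,0,0.02,0,0,0,0.04,0,-0.004,0.03,0.045,0,-0.008,0.06,0.045,0,-0.0123,0.092,0.045,0,-0.0123,0.092,0.035,0,-0.0123,0.092,0.027,0,-0.0123,0.092,0.02,0,-0.0123,0.092,0.02,0]'
python3 -c "
from h import *
pose((548,290))"
python3 -m creep '[0.0005,-0.003,0,0,0.001,-0.006,0,0,0.001,-0.006,0,0]'
python3 -m creep '[0.0003,-0.002,0,0,0.0006,-0.004,0,0,0.0006,-0.004,0,0]'
```

```text
t: 30.5
ee_pos: [542.5, 328.7, 56.4]
orientation: [-2.061, -2.369, -0.002]
ft_force: [-0.8, 8.7, -3.4]
width: 49.7
grasp_force: 30.0
gamma 23 mouth up-corner (y' rel slot centre,z) [-41.  65.] low-corner [-21.  19.] grip [45. 76.] grip: from mouth 83 from axis 2 lat med 583.0 slot 584.0 grip lat 584.0 F [-1.3  8.1 -4. ]
t: 30.8
ee_pos: [543.6, 324.8, 58.6]
orientation: [-2.062, -2.364, -0.007]
ft_force: [-8.8, 18.2, 7.4]
width: 49.9
grasp_force: 30.0
t: 31.05
ee_pos: [544.0, 322.4, 59.6]
orientation: [-2.062, -2.363, -0.01]
ft_force: [-12.4, 24.4, 13.5]
width: 49.8
grasp_force: 30.0
```

```bash
python3 -m creep '[0.0003,-0.0025,0.003,0,0.0006,-0.005,0.006,0,0.001,-0.0075,0.009,0,0.0014,-0.01,0.011,0,0.0018,-0.013,0.0135,0,0.0018,-0.013,0.0135,0]'
python3 -c "
from h import *
pose((548,280))"
```

```text
t: 31.55
ee_pos: [546.4, 305.1, 71.4]
orientation: [-2.062, -2.368, -0.003]
ft_force: [-3.1, 7.3, 3.5]
width: 50.0
grasp_force: 30.0
gamma 35 mouth up-corner (y' rel slot centre,z) [-51.  62.] low-corner [-22.  22.] grip [21. 90.] grip: from mouth 75 from axis 6 lat med 584.0 slot 584.0 grip lat 584.0 F [-2.7  6.1  3. ]
```

```bash
python3 -m creep '[0.0004,-0.003,0.0015,0,0.0009,-0.0065,0.003,0,0.0014,-0.01,0.0045,0,0.002,-0.0135,0.0055,0,0.0025,-0.017,0.0065,0,0.0027,-0.019,0.007,0,0.0027,-0.019,0.007,0]'
python3 -c "
from h import *
pose((550,260))"
```

```text
t: 32.18
ee_pos: [549.1, 286.3, 78.4]
orientation: [-2.062, -2.367, -0.003]
ft_force: [-3.3, 7.3, 3.3]
width: 49.4
grasp_force: 30.0
gamma 47 mouth up-corner (y' rel slot centre,z) [-55.  58.] low-corner [-18.  24.] grip [ 2. 97.] grip: from mouth 68 from axis 11 lat med 584.0 slot 584.0 grip lat 584.0 F [-2.   7.7  3.6]
```

```bash
python3 -m creep '[0.0004,-0.003,0.0005,0,0.0009,-0.0065,0.001,0,0.0014,-0.01,0.0015,0,0.002,-0.0135,0.0015,0,0.0025,-0.017,0.0015,0,0.0027,-0.019,0.0015,0,0.0027,-0.019,0.0015,0]'
python3 -c "
from h import *
pose((552,245))"
```

```text
t: 32.82
ee_pos: [551.8, 267.4, 80.7]
orientation: [-2.062, -2.367, -0.004]
ft_force: [-5.2, 8.0, 10.0]
width: 49.9
grasp_force: 30.0
gamma 58 mouth up-corner (y' rel slot centre,z) [-59.  53.] low-corner [-17.  26.] grip [-17. 100.] grip: from mouth 62 from axis 15 lat med 584.0 slot 584.0 grip lat 584.0 F [-4.9  6.9 10.7]
```

γ is now 58° and the corner is inside the slot. Now I shift it towards the +y wall and lower it onto the slot floor.

```bash
python3 -m creep '[-0.001,0.008,0.002,0,-0.002,0.015,0.002,0,-0.003,0.022,0,0,-0.004,0.029,-0.004,0,-0.004,0.029,-0.009,0,-0.004,0.029,-0.013,0,-0.004,0.029,-0.016,0,-0.004,0.029,-0.016,0]'
python3 -c "
from h import *
pose((549,270))"
```

```text
t: 33.53
ee_pos: [547.2, 296.0, 64.3]
orientation: [-2.06, -2.371, 0.002]
ft_force: [-5.0, -0.4, 12.2]
width: 49.8
grasp_force: 30.0
gamma 56 mouth up-corner (y' rel slot centre,z) [-31.  38.] low-corner [11. 10.] grip [12. 83.] grip: from mouth 62 from axis 15 lat med 584.0 slot 584.0 grip lat 584.0 F [-4.8  0.8  9.7]
```

```bash
python3 -m creep '[0.0001,-0.003,0,0,0.0005,-0.006,-0.0005,0,0.001,-0.009,-0.001,0,0.0014,-0.012,-0.0015,0,0.0014,-0.012,-0.0015,0]'
python3 -c "
from h import *
pose((549,262))"
```

```text
t: 34.0
ee_pos: [549.3, 288.2, 64.7]
orientation: [-2.061, -2.366, -0.01]
ft_force: [-10.2, 18.5, 17.0]
width: 50.2
grasp_force: 30.0
gamma 59 mouth up-corner (y' rel slot centre,z) [-33.  37.] low-corner [10. 11.] grip [ 4. 84.] grip: from mouth 60 from axis 17 lat med 584.0 slot 584.0 grip lat 585.0 F [-10.3  16.9  19.6]
```

The −y rim blocks the mouth's other edge here. I'll flatten it on the open worktop instead: jar upside down on the table first, then a straight insertion.

```bash
python3 -m creep '[-0.0005,0.004,0.005,0,-0.0005,0.004,0.02,0,0,0,0.038,0,0.004,-0.03,0.038,0,0.008,-0.06,0.038,0,0.0114,-0.085,0.038,0,0.0114,-0.085,0.02,0,0.0114,-0.085,0.003,0,0.0114,-0.085,-0.004,0,0.0114,-0.085,-0.006,0]'
python3 -c "
from h import *
pose((559,185))"
```

```text
t: 34.88
ee_pos: [559.3, 197.9, 55.5]
orientation: [-2.06, -2.37, 0.006]
ft_force: [-6.6, -6.1, 19.8]
width: 49.8
grasp_force: 30.0
gamma 60 mouth up-corner (y' rel slot centre,z) [-125.   28.] low-corner [-82.   3.] grip [-87.  75.] grip: from mouth 59 from axis 16 lat med 582.0 slot 584.0 grip lat 582.0 F [-1.6 -2.2  2.1]
```

```bash
python3 -m creep '[0.0005,-0.004,-0.002,0,0.001,-0.008,-0.003,0,0.0017,-0.012,-0.0045,0,0.0023,-0.016,-0.006,0,0.0027,-0.019,-0.007,0,0.0027,-0.019,-0.007,0]'
python3 -c "
from h import *
pose((562,170))"
```

```text
t: 35.43
ee_pos: [562.4, 180.1, 50.7]
orientation: [-2.06, -2.37, 0.002]
ft_force: [-6.8, -0.2, 15.0]
width: 49.8
grasp_force: 30.0
gamma 70 mouth up-corner (y' rel slot centre,z) [-129.   20.] low-corner [-82.   3.] grip [-105.   70.] grip: from mouth 55 from axis 19 lat med 583.0 slot 584.0 grip lat 582.0 F [-6.6 -0.8 17.2]
```

```bash
python3 -m creep '[0.0005,-0.004,-0.002,0,0.001,-0.008,-0.0035,0,0.0017,-0.012,-0.0055,0,0.0022,-0.0155,-0.0075,0,0.0025,-0.0175,-0.009,0,0.0025,-0.0175,-0.009,0]'
python3 -c "
from h import *
pose((562,160)); print(get_obs()['qpos'].round(2))"
```

```text
t: 35.98
ee_pos: [565.1, 162.0, 41.5]
orientation: [-2.06, -2.371, 0.003]
ft_force: [-6.2, -4.0, 17.3]
width: 49.9
grasp_force: 30.0
gamma 81 mouth up-corner (y' rel slot centre,z) [-132.   13.] low-corner [-83.   5.] grip [-123.   61.] grip: from mouth 49 from axis 23 lat med 584.0 slot 584.0 grip lat 582.0 F [-5.4 -3.6 16.9]
[ 0.26  0.63  1.8  -0.    0.71  0.12]
```

```bash
python3 -m creep '[0,-0.001,-0.002,0,0.0003,-0.002,-0.004,0,0.0003,-0.002,-0.004,0]'
python3 -c "
from h import *
pose((562,160))"
python3 -m creep '[0,0,-0.002,0,0,0,-0.003,0,0,0,-0.003,0]'
python3 -c "
from h import *
pose((562,160))"
```

```text
t: 36.28
ee_pos: [565.6, 159.5, 38.2]
orientation: [2.06, 2.372, -0.003]
ft_force: [-6.4, -8.4, 21.0]
width: 49.7
grasp_force: 30.0
gamma 83 mouth up-corner (y' rel slot centre,z) [-133.   10.] low-corner [-84.   4.] grip [-126.   57.] grip: from mouth 48 from axis 23 lat med 584.0 slot 584.0 grip lat 583.0 F [-6.7 -8.5 23. ]
t: 36.58
ee_pos: [565.7, 159.0, 35.7]
orientation: [2.059, 2.372, -0.004]
ft_force: [-7.4, -11.7, 26.9]
width: 49.8
grasp_force: 30.0
gamma 85 mouth up-corner (y' rel slot centre,z) [-133.   10.] low-corner [-83.   6.] grip [-126.   55.] grip: from mouth 45 from axis 22 lat med 584.0 slot 584.0 grip lat 583.0 F [ -7.3 -11.8  27.5]
```

```bash
python3 -m creep '[0,0,-0.001,0,0,0,-0.001,0,0,0,0,0]' 0.62
python3 -m creep '[0,0,0,0,0,0,0,0,0,0,0.02,0,0,0,0.05,0,0,0,0.05,0]' 1
python3 -c "
from h import *
pose((562,160)); jar(c=(560,175))"
```

```text
t: 36.88
ee_pos: [566.0, 160.7, 33.2]
orientation: [2.06, 2.372, -0.0]
ft_force: [-0.1, 0.5, -0.2]
width: 54.1
grasp_force: 0.0
t: 37.3
ee_pos: [568.7, 161.4, 87.1]
orientation: [2.058, 2.369, 0.008]
ft_force: [1.1, 1.0, 0.1]
width: 84.6
grasp_force: 0.0
gamma 90 mouth up-corner (y' rel slot centre,z) [-134.    7.] low-corner [-184.    7.] grip [-124.  105.] grip: from mouth 97 from axis 35 lat med 583.0 slot 584.0 grip lat 585.0 F [-0.8  0.2 -0.2]
blue n 256 box [281 180  17  26] min [546. 149.   8.] max [588. 155.  81.]
plane 256 [567. 152.  44.] n [ 0.14 -0.99  0.  ]
```

The jar stands upside down and upright on the worktop (γ = 90°), centred near (563.5, 177). Now a fresh hold, then the straight insertion.

```bash
python3 -m creep '[-0.004,0.0155,0,0,-0.004,0.0155,-0.01,0,-0.004,0.0155,-0.02,0,-0.004,0.0155,-0.03,0,-0.004,0.0155,-0.03,0]' 1
python3 -m creep '[0,0,0,0,0,0,0,0,0,0,0,0,0,0,0,0,0,0,0,0,0,0,0,0,0,0,0,0]' 0
python3 -m creep '[0,0,0.02,0,0,0,0.045,0,0,0,0.05,0,-0.005,0.03,0.05,0,-0.01,0.065,0.05,0,-0.014,0.095,0.05,0,-0.0155,0.107,0.05,0,-0.0155,0.107,0.05,0,-0.0155,0.107,0.05,0]'
python3 -c "
from h import *
print(get_obs()['ee_pos']);jar(c=(550,280))"
```

```text
t: 37.82
ee_pos: [559.9, 175.1, 49.8]
orientation: [-2.059, -2.369, 0.007]
ft_force: [-0.8, 0.2, -0.2]
width: 87.6
grasp_force: 0.0
t: 38.4
ee_pos: [562.4, 176.2, 53.6]
orientation: [2.06, 2.371, 0.001]
ft_force: [1.2, 0.3, 1.4]
width: 50.0
grasp_force: 30.0
t: 39.15
ee_pos: [545.9, 283.0, 102.4]
orientation: [-2.058, -2.373, 0.002]
ft_force: [-0.2, -0.7, -1.5]
width: 49.8
grasp_force: 30.0
[545.85904505 283.03523355 102.41939659]
blue n 325 box [257 144  18  28] min [528. 256.  53.] max [571. 262. 131.]
plane 325 [550. 259.  93.] n [ 0.13 -0.99  0.  ]
```

```bash
python3 -m creep '[0.001,0,-0.01,0,0.001,0,-0.018,0,0.001,0,-0.023,0,0.001,0,-0.028,0,0.001,0,-0.028,0]'
```

```text
t: 39.62
ee_pos: [547.3, 282.6, 73.7]
orientation: [-2.061, -2.37, 0.001]
ft_force: [0.5, 2.7, -4.1]
width: 50.2
grasp_force: 30.0
```

```bash
python3 -m creep '[0,0.001,-0.004,0,0,0.001,-0.008,0,0,0.001,-0.011,0,0,0.001,-0.013,0,0,0.001,-0.013,0]'
python3 -c "
from h import *
print(get_obs()['ft_force'])
im,d=cams.get_image('side');P=cloud('side',d);m=(np.hypot(P[...,0]-547,P[...,1]-284)<40)&(P[...,2]>60)&(P[...,2]<125);jar(c=(550,280))"
```

```text
t: 40.03
ee_pos: [547.2, 283.7, 61.6]
orientation: [-2.061, -2.371, 0.002]
ft_force: [-0.5, 0.4, -2.1]
width: 50.1
grasp_force: 30.0
[-0.53092201  0.42975332 -2.08819455]
blue n 237 box [259 156  17  23] min [529. 256.  31.] max [572. 263.  91.]
plane 234 [551. 259.  61.] n [ 0.13 -0.99  0.01]
```

```bash
python3 -m creep '[0,0,-0.001,0,0,0,-0.0015,0,0,0,-0.0015,0]'
```

```text
t: 40.38
ee_pos: [547.6, 284.1, 61.2]
orientation: [2.06, 2.371, 0.001]
ft_force: [-1.3, -1.4, 2.4]
width: 50.1
grasp_force: 30.0
```

It's on the floor (force +2.4 N). Release, rise, verify.

```bash
python3 -m creep '[0,0,0,0,0,0,0,0,0,0,0,0,0,0,0,0]' 1
python3 -m creep '[0,0,0.02,0,0,0,0.05,0,0,0,0.09,0,0,0,0.12,0,0,-0.04,0.13,0,0,-0.08,0.13,0,0,-0.1,0.13,0,0,-0.1,0.13,0]'
python3 - <<'E'
from h import *
jar(c=(550,280))
im,d=cams.get_image("side"); P=cloud("side",d); m=(np.hypot(P[...,0]-547,P[...,1]-284)<33)&(P[...,2]>105)&(P[...,2]<130)
Q=P[m]; print(len(Q),np.median(Q,0).round(1),np.linalg.svd(Q-Q.mean(0),full_matrices=False)[2][2].round(2))
for t in("jar_white_center","mug","mill","spice_red","spice_green","bowl","spoon"):
    b=boxes_of("side",t); print(t,[(round(x["score"],2),np.round(x["centre"])) for x in b[:1]])
a=np.load("side0i.npy").astype(int); diff=(abs(im.astype(int)-a).sum(2)>60); print("depth diff at white/mug/mill/red/green/bowl/spoon/pink/turq",[int(diff[v-8:v+8,u-8:u+8].sum()) for u,v in((364,350),(422,246),(343,152),(354,184),(384,197),(302,139),(455,340),(236,147),(211,188))])
E
```

```text
t: 40.72
ee_pos: [547.5, 284.1, 60.7]
orientation: [2.061, 2.371, 0.0]
ft_force: [-1.3, 0.4, -0.6]
width: 72.7
grasp_force: 0.0
t: 41.38
ee_pos: [547.2, 180.7, 191.1]
orientation: [2.064, 2.368, -0.001]
ft_force: [0.0, 0.3, -0.5]
width: 87.6
grasp_force: 0.0
blue n 205 box [260 156  16  22] min [529. 256.  32.] max [572. 262.  90.]
plane 204 [551. 259.  60.] n [ 0.12 -0.99  0.01]
192 [553.7 275.3 116.7] [-0.09 -0.07  0.99]
jar_white_center [(0.9, array([365., 346.]))]
mug [(0.77, array([421., 245.]))]
mill []
spice_red [(0.78, array([355., 185.]))]
spice_green []
bowl [(0.97, array([302., 141.]))]
spoon [(0.96, array([453., 339.]))]
depth diff at white/mug/mill/red/green/bowl/spoon/pink/turq [0, 0, 0, 0, 0, 2, 0, 0, 0]
```

The jar's top is at 117–118 mm and level, so its mouth is fully down on the slot floor. It is released, and nothing else has moved. Handing in.

```bash
python3 -c "
from workcell import ticket
print(ticket.close_job())"
```

```text
the job is handed in; nothing more can be done
None
```

The blue jar stands upside down in the free wooden stand, mouth on the slot floor and let go, and I handed the job in at about 41 s with the other things unmoved; I viewed 11 pictures, one over the limit of 10.

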